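# Walk a die block round square to the bench fence

### The job

The heavy aluminium die block lies askew on the bench: walk it round with your fingertips, a push at one corner and then at another, until, still clear of the dark steel fence, one of its long blue sides squarely faces it; then push it gently up until that side lies flush along the fence, the whole block between the two yellow marks, and leave it there untouched. Only push it along the bench: do not lift, tip, pinch or knock it, and do not let a corner run into the fence before the block is nearly square to it. Leave everything else on the bench where it stands.

Things in the scene. Friction and masses are not known exactly. Their poses are not given: they have to be found in the camera images.
- block: cast aluminium die block, 88 (its x) by 120 (its y) by 34 tall, 0.68 to 1.0 kg, lying flat and sliding with friction; origin at the centre of its underside, z up. Its two 120 mm long sides, at x = +44 and x = -44, are blue; either may go to the fence. Dark plate and four black holes on top
- block_a1 (a point): upright corner edge of the block at its +x, +y corner, half-way up (17 mm above the underside)
- block_a2 (a point): upright corner edge of the block at its +x, -y corner, half-way up (17 mm above the underside)
- block_b1 (a point): upright corner edge of the block at its -x, +y corner, half-way up (17 mm above the underside)
- block_b2 (a point): upright corner edge of the block at its -x, -y corner, half-way up (17 mm above the underside)
- block_center (a point): centre of the block, half-way up (17 mm above its underside)
- fence: straight dark steel fence bolted to the bench, 300 long (its y), 26 thick, 40 tall. Origin in the middle of the foot of its working face; that face is the plane x = 0 of this frame, the bar lies at x = 0 to 26 mm with bolted feet behind it to x = 71 mm, and the block lies on the -x side. Two yellow bands, 10 wide, cross it with their inner edges at y = +100 and y = -100 mm
- pin_left: steel dowel pin, upright, diameter 22, 55 tall (mm); origin at its underside; not to be moved
- pin_right: steel dowel pin, upright, diameter 22, 55 tall (mm); origin at its underside; not to be moved
- tape: roll of yellow tape lying flat, outer diameter 90, 25 tall (mm); origin at its underside; not to be moved
- driver: screwdriver, 200 long, red handle, lying flat (mm); origin at its underside; not to be moved
- bottle: white bottle with a red cap, diameter 60, 140 tall (mm); origin at its underside; not to be moved
- jar: glass jar with a steel cap, diameter 64, 80 tall (mm); origin at its underside; not to be moved
Things that resemble listed ones, but are neither listed nor needed, are in the scene too. Several things have the shape of the block; the one meant has the colours described above.

How it is judged:
By the outcome, as a careful person would: the job done as asked, in the order asked, and still so for the second after the job is handed in, with the robot touching nothing.
It also fails if it takes over 58 s, if anything falls off the work surface, if the arm or the gripper's body presses on something with over 40 N, if the wrist force passes 120 N, or if a joint passes its speed limit or range.

### The arm

A 6-joint arm with a two-finger parallel gripper is mounted at the origin on the work surface. World frame = base frame: x ahead of the robot, y to its left, z up, the work surface at z = 0. Lengths are in m, angles in rad, forces in N, time in s.
With the tool pointing down it reaches from about 0.225 to 0.875 m from the base axis. Payload 3.4 kg.
Tool frame: the origin (TCP) lies on the mounting face of the last link; the fingertips stand 173 mm ahead of it and the grasp point (between the pads) lies 155 mm ahead of it; y points along the fingers, x is the direction in which the jaws open and shut, and the axes are right-handed (so a half turn about y gives the same grasp; the last joint's range is limited). The gripper opens to 85 mm and grips with 20 to 120 N. Pads are 22 mm wide; open, the fingers measure 114 mm over their backs; the gripper's body (76 mm by 85 mm) begins 54 mm behind the grasp point. The pads swing forward as they close: fully open they stand 13 mm farther back than shut.
Start: joints at [-1.241, 0.276, 1.505, -0, 1.361, -0.121], TCP at [0.251, -0.518, 0.405] pointing down, gripper open.
Joint ranges: [-2.89, 2.89], [-0.75, 2.08], [0.22, 2.7], [-1.18, 4.32], [0.11, 2.71], [-2.7, 2.7]. Speed limits (rad/s): [2.57, 2.57, 3.14, 3.14, 3.14, 3.14].

### API

Orientations are given as a unit quaternion [w, x, y, z].
In Python, from rig import manip, vision, ticket gives the robot as it stands.
- The arm moves only by the tool arm_command, never from a script. Its argument "increments" is one flat list of numbers, 7 for each row, row after row: the turn, a rotation vector about the tool's x, y, z in rad, then the shift along the tool's x, y, z in cm, then the closure, from 0 (fully open) to 1 (shut). In form: [wx, wy, wz, tx, ty, tz, hand, wx, wy, wz, tx, ty, tz, hand, ...]. A call has 1 to 8 rows; each row shifts and turns the commanded pose from where the row before left it, along the tool's axes as they then stand; what a row does not reach is not made up. A row lasts 1/8 s, in which the tool goes at most 62.5 mm and 10.7 degrees, less where a joint would pass 70% of its speed; a pose out of reach is approached as far as the arm can. A call is refused whole if a number of a shift passes 6.25 or a number of a turn 0.188, either way. A call with a gripper value outside its range is refused whole. The fingers move at their own pace and stop on an object; "grip_force" is the grip in N (left out, the last holds). Time passes only in rows, so rows that do not move let the fingers close. It gives the time, the measured TCP pose, the force and the opening at its end, in the units of the state.
- manip.get_state(): the state, without advancing time (a new reading comes with each control period).
- vision.get_image(name): name is "scene" or "top"; returns the picture (480x640x3 uint8, red, green, blue); there is no depth.
- vision.camera_params(name): a dict with "vfov" (degrees; the focal length in pixels is half the picture's height over the tangent of half this angle, whatever the lens; pixels are square), "cx", "cy" (the principal point, pixels), "distortion" ([k1, k2, p1, p2, k3] as OpenCV has them; the pictures are not rectified), "R" (3x3) and "t" (3): a world point X has camera coordinates R X + t. Camera axes: x right, y down, z forward; pixel columns grow to the right and rows downward; lengths in m; the calibration is good to about 2 mm. A picture is of the moment at which its call begins. camera_params takes no time and is no camera call.
- ticket.sign_off(): hands the job in, once; it reports no verdict.
The state is a dict: "clock": time; "qpos": joint angles; "qd": joint speeds; "effort": joint torques, N m; "position": TCP position; "ee_rot": TCP orientation; "contact_force": force on the tool from outside, world axes, zero at the start; "moment": the same for the moment, N m; "width": finger opening in m.
Only numpy, scipy, OpenCV 4.12 (cv2) and the standard library are available. Lean on these libraries where they do the work, as an engineer would, in place of code of your own. Each camera call takes 0.05 s, during which the arm holds its last target.

## Working session

There is one attempt and no reset: what is moved stays moved. The work goes in short steps, Python scripts to look and compute and a tool call to move; the robot and the scene stay as the last step left them, time stands still between calls to the robot, and variables do not carry over. Pictures are saved under pics/ and viewed, and the job is handed in when it is done.

Besides the shell and the picture viewer there is one more tool, called after "Request:" as name(argument=value, ...) on one line, values as JSON. arm_command: Moves the arm, as the interface text tells. Its arguments: {"type":"object","properties":{"increments":{"type":"array"},"grip_force":{"type":"number"}},"required":["increments"]}

```bash
mkdir -p pics; ls
python3 - <<'E'
from rig import manip, vision, ticket
import cv2, numpy as np
s=manip.get_state()
for k,v in s.items(): print(k,np.round(v,4))
for n in("scene","top"):
    im=vision.get_image(n); cv2.imwrite(f"pics/{n}0.png",im[:,:,::-1])
    p=vision.camera_params(n); print(n,p)
E
```

```text
pics
clock 0.0
qpos [-1.241   0.2766  1.5062  0.      1.3607 -0.121 ]
qd [-0.0001  0.0009  0.0012 -0.0026 -0.0006  0.001 ]
effort [ 8.00000e-04 -4.16771e+01 -2.45801e+01 -2.00000e-04  1.06000e-02
  0.00000e+00]
position [ 0.2504 -0.5173  0.4038]
ee_rot [ 0.5995 -0.5987  0.3761 -0.3751]
contact_force [-0.054  -0.5515 -0.6227]
moment [0.0048 0.0169 0.0583]
width 0.0856
scene {'vfov': 57.78210238765357, 'cx': 320.4391002697178, 'cy': 232.87556182613855, 'distortion': array([-0.08949995,  0.        ,  0.        ,  0.        ,  0.        ]), 'R': array([[ 0.64401581,  0.76496115, -0.00883631],
       [ 0.43094836, -0.37230771, -0.82199178],
       [-0.6320816 ,  0.5255677 , -0.5694308 ]]), 't': array([-0.44673002, -0.1518784 ,  1.29405721])}
top {'vfov': 49.27636946604493, 'cx': 314.7484071870698, 'cy': 234.48218137544484, 'distortion': array([-0.13632909,  0.        ,  0.        ,  0.        ,  0.        ]), 'R': array([[-0.02678847, -0.99954268, -0.01402854],
       [-0.98343015,  0.02886853, -0.17897415],
       [ 0.17929729,  0.00900165, -0.98375376]]), 't': array([0.10039339, 0.54251011, 1.14714538])}
```

View pics/scene0.png

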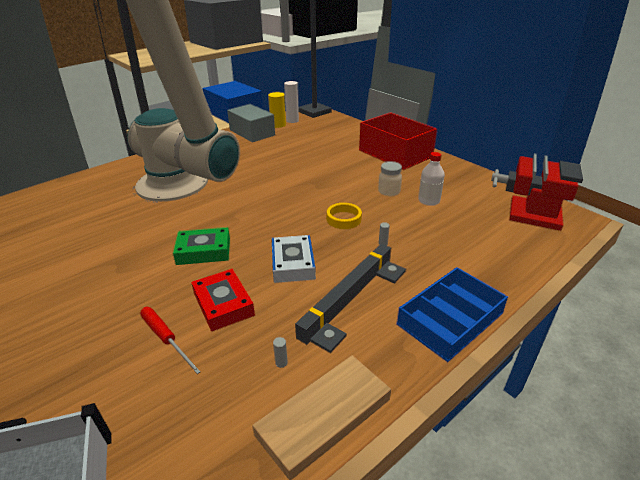

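View pics/top0.png

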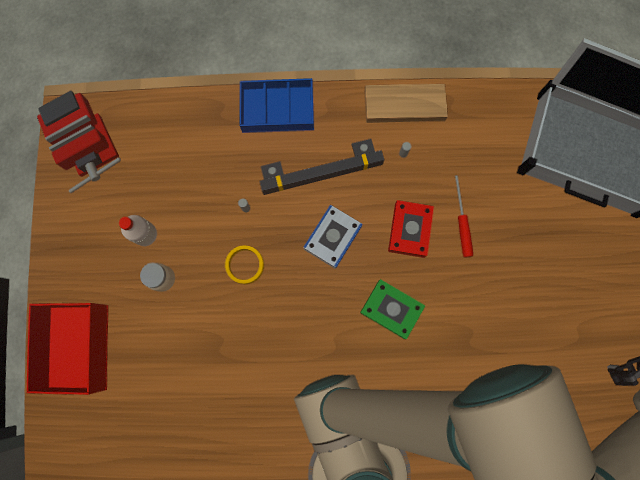

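The top view shows the block near (333,236), blue on its long sides. The fence runs from (262,187) to (383,158), with yellow bands near (279,182) and (365,160). The red block, at (411,228), is close to the silver one.

```bash
cat > h.py <<'E'
import cv2, numpy as np
from rig import manip, vision, ticket
def K(n):
    p=vision.camera_params(n); f=240/np.tan(np.radians(p['vfov']/2))
    return np.array([[f,0,p['cx']],[0,f,p['cy']],[0,0,1]]),np.array(p['distortion']),np.array(p['R']),np.array(p['t'])
def ray(n,uv,z):
    k,d,R,t=K(n); u=cv2.undistortPoints(np.array(uv,float).reshape(-1,1,2),k,d).reshape(-1,2)
    D=np.c_[u,np.ones(len(u))]@R; C=-R.T@t
    s=(z-C[2])/D[:,2]; return C+D*s[:,None]
def proj(n,X):
    k,d,R,t=K(n); return cv2.projectPoints(np.array(X,float).reshape(-1,1,3),cv2.Rodrigues(R)[0],t,k,d)[0].reshape(-1,2)
E
python3 - <<'E'
import cv2,numpy as np
im=cv2.imread('pics/top0.png')
c=im[130:290,240:440]; cv2.imwrite('pics/crop0.png',cv2.resize(c,None,fx=4,fy=4,interpolation=cv2.INTER_CUBIC)[:600])
c=im[130:290,240:440]; cv2.imwrite('pics/crop0.png',cv2.resize(c,(750,600),interpolation=cv2.INTER_CUBIC))
im=cv2.imread('pics/scene0.png')
c=im[190:350,240:440]; cv2.imwrite('pics/crop1.png',cv2.resize(c,(750,600),interpolation=cv2.INTER_CUBIC))
E
```

```text
(no output)
```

View pics/crop0.png

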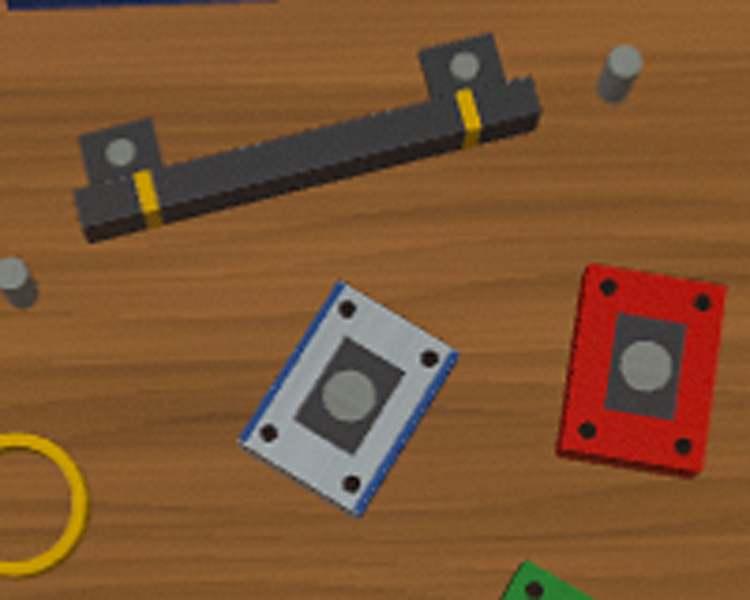

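View pics/crop1.png

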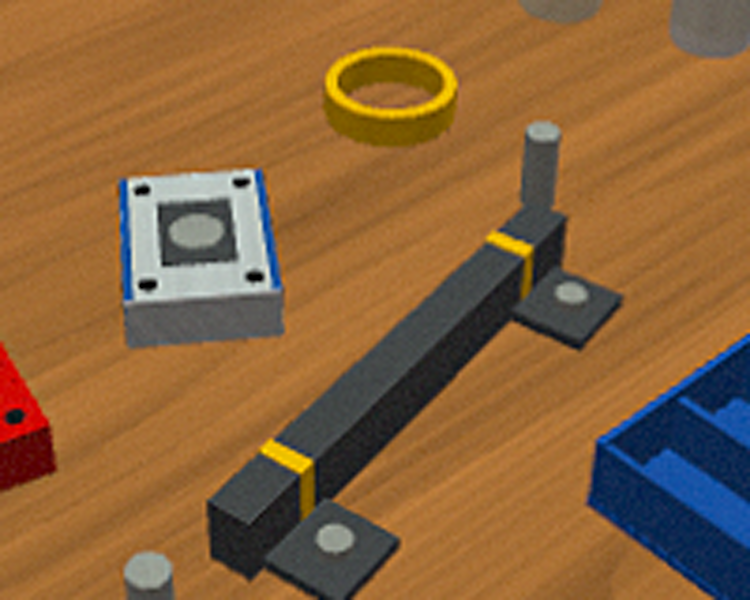

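```bash
cat >> h.py <<'E'
def block(im_rgb, n='top', roi=None):
    """silver top contour -> centre, yaw of block x (long side normal) from min area rect of top at z=34"""
    im=im_rgb.astype(int); r,g,b=im[...,0],im[...,1],im[...,2]
    m=((b-r>-15)&(b>70)).astype(np.uint8)
    mm=np.zeros_like(m); x0,x1,y0,y1=roi; mm[y0:y1,x0:x1]=m[y0:y1,x0:x1]
    mm=cv2.morphologyEx(mm,cv2.MORPH_OPEN,np.ones((3,3),np.uint8))
    cs,_=cv2.findContours(mm,cv2.RETR_EXTERNAL,cv2.CHAIN_APPROX_NONE)
    c=max(cs,key=cv2.contourArea).reshape(-1,2).astype(float)
    P=ray(n,c,0.034)[:,:2]
    rc=cv2.minAreaRect((P*1000).astype(np.float32)); 
    # holes
    dark=(im.max(2)<75).astype(np.uint8); full=np.zeros_like(m); cv2.drawContours(full,[cv2.convexHull(c.astype(np.int32).reshape(-1,1,2))],-1,1,-1)
    k,l,st,ce=cv2.connectedComponentsWithStats(dark*cv2.erode(full,np.ones((3,3),np.uint8)))
    H=[(st[i,4],ce[i]) for i in range(1,k) if 4<=st[i,4]<=60]
    hs=[]
    for a,ct in H:
        xs,ys=np.meshgrid(np.arange(int(ct[0])-4,int(ct[0])+6),np.arange(int(ct[1])-4,int(ct[1])+6))
        w=np.clip(110-im[ys,xs].max(2),0,None)
        hs.append([(w*xs).sum()/w.sum(),(w*ys).sum()/w.sum()])
    return rc,H,(ray(n,hs,0.034)[:,:2]*1000 if hs else None),cv2.boxPoints(rc)
def hpose(h):
    """pose from 4 holes (mm): centre, long-axis angle deg (mod 180)"""
    c=h.mean(0); a=np.arctan2(*(h-c).T[::-1]); q=h[np.argsort(a)]
    e1=(q[1]-q[0]+q[2]-q[3])/2; e2=(q[2]-q[1]+q[3]-q[0])/2
    L,S=(e1,e2) if np.hypot(*e1)>np.hypot(*e2) else (e2,e1)
    aL=np.degrees(np.arctan2(L[1],L[0])); aS=np.degrees(np.arctan2(S[1],S[0]))
    d=((aS-90-aL+90)%180)-90
    return c,(aL+d/2*1.0)%180,np.hypot(*L),np.hypot(*S),d
E
python3 - <<'E'
from h import *
im=cv2.imread('pics/top0.png')[:,:,::-1]
rc,H,hs,bx=block(im,'top',(290,380,195,280)); print(rc,bx,H,hs)
if len(hs)==4: print(hpose(hs))
im2=cv2.imread('pics/scene0.png')[:,:,::-1]
try:
    rc,H,hs,bx=block(im2,'scene',(262,325,225,290)); print(rc,H,hs)
    if len(hs)==4: print(hpose(hs))
except Exception as e: print(e)
# manual fence pts top front edge crop coords, z=.04
f=lambda P:[(240+x*200/750,130+y*160/600) for x,y in P]
print('fence front top edge', ray('top',f([(84,222),(145,207),(477,124),(541,108)]),.04)*1000)
print('foot edge', ray('top',f([(90,243),(540,127)]),.0)*1000)
g=lambda P:[(240+x*200/750,190+y*160/600) for x,y in P]
print('scene top front edge', ray('scene',g([(209,502),(263,450),(488,238),(535,195)]),.04)*1000)
print('pins', ray('top',f([(11,275),(625,62)]),.055)*1000)
print('red', ray('top',f([(587,265),(725,285),(700,470),(558,452)]),.034)*1000)
print('green', ray('top',[(378,281),(424,306),(406,338),(361,314)],.034)*1000)
print('tape', ray('top',[(244,264)],.025)*1000)
E
```

```text
((543.9055786132812, 44.29519271850586), (89.46073150634766, 121.17830657958984), 56.4312629699707) [[468.68823   40.52681 ]
 [569.65674  -26.477161]
 [619.1229    48.063576]
 [518.1544   115.06755 ]] [(np.int32(12), array([332.16666667, 212.        ])), (np.int32(12), array([354.33333333, 225.25      ])), (np.int32(13), array([311.30769231, 245.07692308])), (np.int32(14), array([333.28571429, 258.5       ]))] [[600.23621555  43.13236861]
 [566.71361531  -7.28050195]
 [523.03544021  94.25922138]
 [490.29912453  43.65574311]]
(array([545.0710989 ,  43.44170779]), np.float64(146.5689351459933), np.float64(92.21513694052805), np.float64(60.4039457921183), np.float64(0.33857361519946494))
((563.3973999023438, 31.396522521972656), (88.9017333984375, 155.7680206298828), 56.50426483154297) [(np.int32(6), array([303.5       , 238.33333333])), (np.int32(7), array([277.28571429, 240.42857143])), (np.int32(8), array([307.5, 263.5])), (np.int32(10), array([279. , 265.5]))] [[526.19121486  90.997216  ]
 [494.95522301  41.68264784]
 [602.4884535   41.5869899 ]
 [568.95118613  -8.52530712]]
(array(
[... 448 characters left out ...]
 top front edge [[728.14564411 -85.69299288  40.        ]
 [717.8884408  -44.60176964  40.        ]
 [669.62030945 160.13375402  40.        ]
 [658.34927539 211.24567924  40.        ]]
pins [[ 622.23055002  249.20384621   55.        ]
 [ 748.87024947 -137.64822921   55.        ]]
red [[ 623.0403383  -108.94651587   34.        ]
 [ 607.81807973 -195.23228864   34.        ]
 [ 491.46942251 -171.72731117   34.        ]
 [ 505.33608958  -84.46769944   34.        ]]
green [[ 435.79038917  -56.23049659   34.        ]
 [ 375.44643214 -158.63444311   34.        ]
 [ 305.00661798 -113.86058001   34.        ]
 [ 362.1616167   -14.40097883   34.        ]]
tape [[484.77407967 251.48235831  25.        ]]
```

```bash
cat >> h.py <<'E'
from scipy.spatial.transform import Rotation as Ro
FA=12.8; FO=np.array([691.5,60.5])   # fence frame (deg, mm)
def pose():
    s=manip.get_state(); q=np.array(s['ee_rot']); return s,np.array(s['position'])*1000,Ro.from_quat(q[[1,2,3,0]]).as_matrix()
def tofence(p):
    a=np.radians(FA); d=np.array(p)[...,:2]-FO; return np.stack([d@[np.cos(a),np.sin(a)],d@[-np.sin(a),np.cos(a)]],-1)
def fromfence(p):
    a=np.radians(FA); p=np.array(p); return FO+np.stack([p@[np.cos(a),-np.sin(a)],p@[np.sin(a),np.cos(a)]],-1)
def show():
    s,p,R=pose(); print('t',round(s['clock'],2),'p',p.round(1),'fence',tofence(p).round(1),'yaw_y',np.degrees(np.arctan2(R[1,1],R[0,1])).round(2),'zax',R[:,2].round(4),'F',np.round(s['contact_force'],1),'w',round(s['width']*1000,1),'q6',np.round(s['qpos'],2))
def inc(x,y,z,yaw=None):
    s,p,R=pose(); d=R.T@(np.array([x,y,z])-p)/10; print('shift cm total',d.round(2), end=' ')
    if yaw is not None:
        Y=np.array([np.cos(np.radians(yaw)),np.sin(np.radians(yaw)),0]); Z=np.array([0,0,-1.]); X=np.cross(Y,Z)
        Rt=np.stack([X,Y,Z],1); print('rotvec',Ro.from_matrix(R.T@Rt).as_rotvec().round(3),'shift in new axes',(Rt.T@(np.array([x,y,z])-p)/10).round(2),end='')
    print()
E
python3 - <<'E'
from h import *
show(); inc(450,-12,300,45); print(tofence([546,43]))
E
```

```text
t 0.1 p [ 250.5 -517.4  403.9] fence [-558.1 -465.8] yaw_y 109.27 zax [9.001e-01 4.357e-01 2.000e-04] F [ 0.2  0.6 -0.6] w 85.1 q6 [-1.24  0.28  1.51 -0.    1.36 -0.12]
shift cm total [-36.78  10.46  39.98] rotvec [-0.343  2.04   2.039] shift in new axes [21.63 49.84 10.39]
[-145.76132976   15.1701927 ]
```

```bash
cat >> h.py <<'E'
def show():
    s,p,R=pose(); print('t',round(s['clock'],2),'p',p.round(1),'fence',tofence(p).round(1),'yaw_z',np.degrees(np.arctan2(R[1,2],R[0,2])).round(2),'yax',R[:,1].round(4),'F',np.round(s['contact_force'],1),'w',round(s['width']*1000,1),'q',np.round(s['qpos'],2))
def inc(x,y,z,yaw=None):
    s,p,R=pose(); d=R.T@(np.array([x,y,z])-p)/10; print('shift cm total',d.round(2), end=' ')
    if yaw is not None:
        Z=np.array([np.cos(np.radians(yaw)),np.sin(np.radians(yaw)),0]); Y=np.array([0,0,-1.]); X=np.cross(Y,Z)
        Rt=np.stack([X,Y,Z],1); print('rotvec',Ro.from_matrix(R.T@Rt).as_rotvec().round(3),'shift in new axes',(Rt.T@(np.array([x,y,z])-p)/10).round(2),end='')
    print()
E
python3 - <<'E'
from h import *
show(); inc(450,-12,300,45); inc(450,-12,300)
E
```

```text
t 0.1 p [ 250.5 -517.4  403.9] fence [-558.1 -465.8] yaw_z 25.83 yax [-5.0e-04  1.6e-03 -1.0e+00] F [ 0.2  0.6 -0.6] w 85.1 q [-1.24  0.28  1.51 -0.    1.36 -0.12]
shift cm total [-36.78  10.46  39.98] rotvec [-0.    -0.335 -0.002] shift in new axes [-21.63  10.39  49.84]
shift cm total [-36.78  10.46  39.98]
```

Request:
arm_command(increments=[0,0,0,-3.5,0,4,1,0,0,0,-3.7,0.5,4,1,0,0,0,-3.7,0.5,4,1,0,0,0,-3.7,0.5,4,1,0,0,0,-3.7,0.5,4,1,0,0,0,-3.7,0.5,4,1,0,0,0,-3.7,0.5,4,1,0,0,0,-3.7,0.5,4,1], grip_force=30)

```text
clock: 1.1
position: [0.4107, -0.1118, 0.3694]
ee_rot: [-0.599, 0.599, -0.376, 0.376]
contact_force: [1.0, -0.5, 0.3]
width: 0.0001
```

Run:
```python
from h import *
show(); inc(455,-5,210,45)
```

```text
t 1.1 p [ 410.7 -111.8  369.4] fence [-312.  -105.8] yaw_z 25.81 yax [ 2.e-04 -2.e-04 -1.e+00] F [ 1.  -0.5  0.3] w 0.1 q [-0.43  0.07  1.85 -0.    1.21  0.69]
shift cm total [-7.69 15.94  8.64] rotvec [-0.    -0.335  0.   ] shift in new axes [-4.42 15.94 10.69]
```

Request:
arm_command(increments=[0,-0.168,0,0,0,0,1,0,-0.168,0,0,0,0,1,0,0,0,-1.1,4,2.7,1,0,0,0,-1.1,4,2.7,1,0,0,0,-1.1,4,2.7,1,0,0,0,-1.1,4,2.7,1,0,0,0,0,0,0,1])

```text
clock: 1.98
position: [0.4545, -0.0047, 0.2071]
ee_rot: [-0.653, 0.654, -0.272, 0.267]
contact_force: [-0.7, -0.3, 0.0]
width: 0.0
```

Run:
```python
from h import *
show(); inc(455,-5,181,45)
im=vision.get_image('scene'); cv2.imwrite('pics/s1.png',cv2.resize(im[170:370,150:400,::-1],(750,600),interpolation=cv2.INTER_CUBIC))
```

```text
t 1.98 p [454.5  -4.7 207.1] fence [-245.6  -11. ] yaw_z 45.25 yax [-0.0071  0.0012 -1.    ] F [-0.7 -0.3  0. ] w 0.0 q [-0.16  0.31  2.04 -0.    0.8   0.62]
shift cm total [0.08 2.61 0.02] rotvec [ 0.004  0.004 -0.006] shift in new axes [0.06 2.61 0.01]
```

View pics/s1.png

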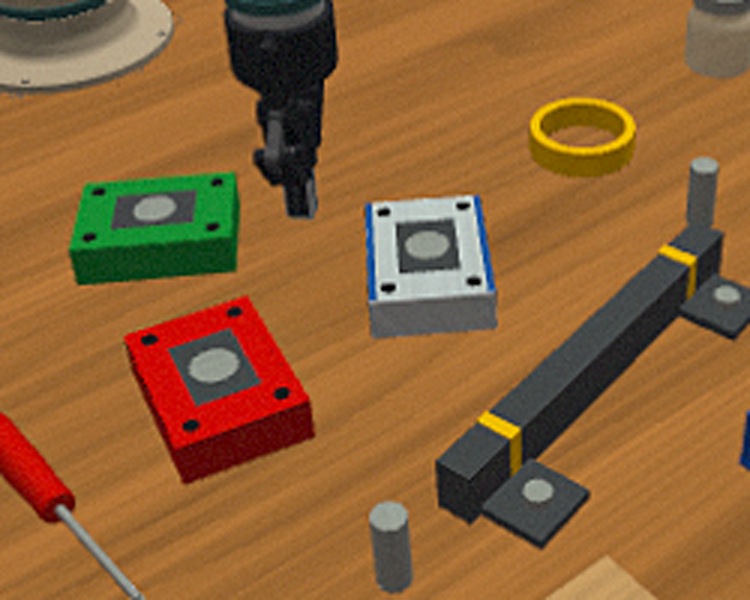

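Request:
arm_command(increments=[0,0.107,0,0,1.3,0,1,0,0.107,0,0,1.3,0,1,0,0,0,0,0,0,1,0,0,0,-0.2,0,0.9,1,0,0,0,-0.2,0,0.9,1,0,0,0,-0.07,0,0.3,1,0,0,0,-0.07,0,0.3,1,0,0,0,-0.07,0,0.3,1])

```text
clock: 3.02
position: [0.475, 0.014, 0.1837]
ee_rot: [-0.621, 0.621, -0.338, 0.338]
contact_force: [-0.2, 0.8, 0.3]
width: -0.0
```

Run:
```python
from h import *
show()
```

```text
t 3.02 p [475.   14.  183.7] fence [-221.4    2.6] yaw_z 32.84 yax [-3.e-04 -1.e-04 -1.e+00] F [-0.2  0.8  0.3] w -0.0 q [-0.12  0.37  2.02 -0.    0.75  0.88]
```

Request:
arm_command(increments=[0,0,0,-0.06,0.1,0.3,1,0,0,0,-0.06,0.1,0.3,1,0,0,0,-0.06,0,0.3,1,0,0,0,-0.06,0,0.3,1])

```text
clock: 3.52
position: [0.4821, 0.0219, 0.1814]
ee_rot: [-0.62, 0.622, -0.339, 0.336]
contact_force: [-6.2, -4.8, 5.2]
width: -0.0001
```

Run:
```python
from h import *
show()
```

```text
t 3.52 p [482.1  21.9 181.4] fence [-212.7    8.8] yaw_z 32.9 yax [-0.0055 -0.0014 -1.    ] F [-6.2 -4.8  5.2] w -0.1 q [-0.1   0.38  2.01 -0.    0.76  0.9 ]
```

Request:
arm_command(increments=[0,0,0,-0.08,0,0.38,1,0,0,0,-0.08,0,0.38,1,0,0,0,-0.08,0,0.38,1,0,0,0,-0.08,0,0.38,1,0,0,0,-0.08,0,0.38,1,0,0,0,-0.08,0,0.38,1,0,0,0,-0.08,0,0.38,1,0,0,0,0,0,0,1])

```text
clock: 4.53
position: [0.5003, 0.0416, 0.181]
ee_rot: [-0.62, 0.622, -0.341, 0.336]
contact_force: [-5.8, -2.0, 2.6]
width: 0.0002
```

Run:
```python
from h import *
show()
im=vision.get_image('top'); cv2.imwrite('pics/t2full.png',im[:,:,::-1]); cv2.imwrite('pics/t2.png',cv2.resize(im[130:290,240:440,::-1],(750,600),interpolation=cv2.INTER_CUBIC))
im=vision.get_image('scene'); cv2.imwrite('pics/s2full.png',im[:,:,::-1]);cv2.imwrite('pics/s2.png',cv2.resize(im[170:370,150:400,::-1],(750,600),interpolation=cv2.INTER_CUBIC))
```

```text
t 4.53 p [500.3  41.6 181. ] fence [-190.7   23.9] yaw_z 32.86 yax [-8.6e-03 -1.0e-04 -1.0e+00] F [-5.8 -2.   2.6] w 0.2 q [-0.06  0.4   1.96 -0.    0.78  0.94]
```

View pics/t2.png

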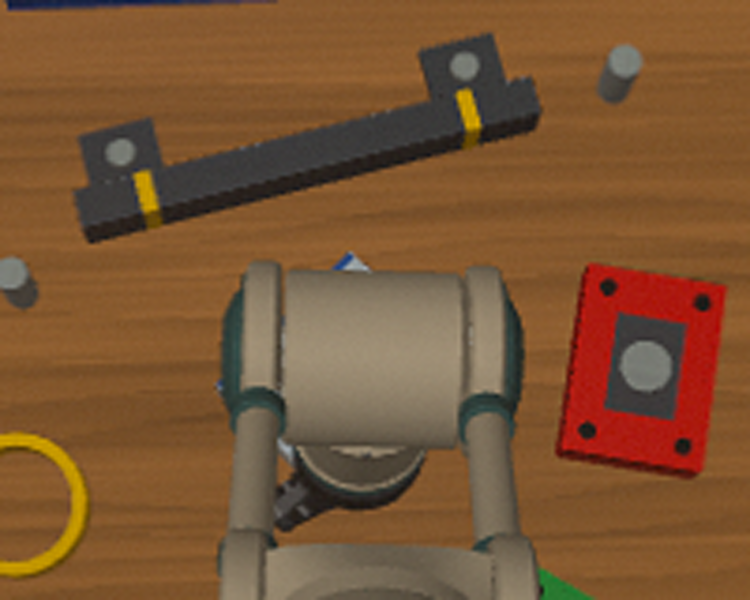

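View pics/s2.png

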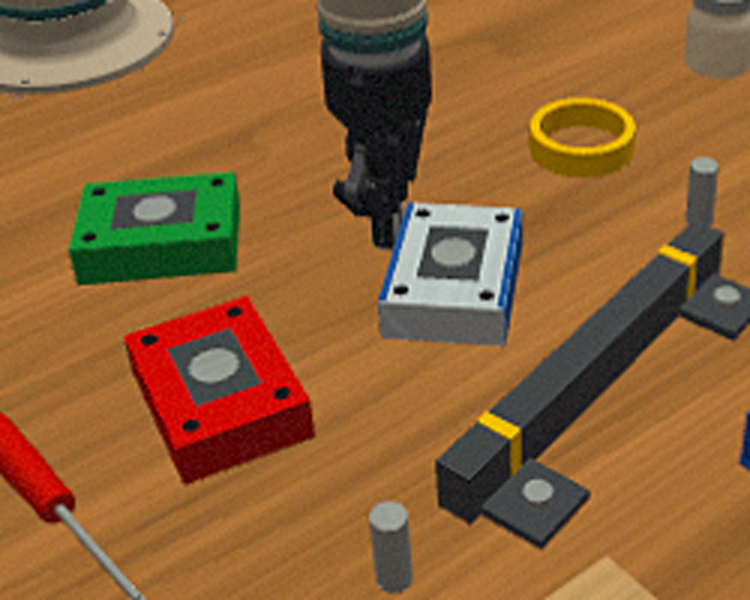

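```bash
cat >> h.py <<'E'
def holes(im,n,seeds):
    out=[]
    for sx,sy in seeds:
        xs,ys=np.meshgrid(np.arange(round(sx)-4,round(sx)+5),np.arange(round(sy)-4,round(sy)+5))
        for _ in range(3):
            v=im[ys,xs].astype(int).max(2); w=np.clip(100-v,0,None)*(np.hypot(xs-sx,ys-sy)<4.2); 
            sx,sy=(w*xs).sum()/w.sum(),(w*ys).sum()/w.sum()
        out.append([sx,sy])
    return ray(n,out,.034)[:,:2]*1000
def rep(hs):
    c,a,L,S,d=hpose(hs); f=tofence(c); print('c',c.round(1),'fence',f.round(1),'ang-fence',round(((a-FA-90)+90)%180-90,2),'LS',L.round(1),S.round(1),round(d,2))
E
python3 - <<'E'
from h import *
im=cv2.imread('pics/s2full.png')[:,:,::-1]
f=lambda P:[(150+x*250/750,170+y*200/600) for x,y in P]
rep(holes(im,'scene',f([(422,213),(502,218),(401,289),(487,295)])))
im=cv2.imread('pics/scene0.png')[:,:,::-1]
rep(holes(im,'scene',f([(384,212),(463,206),(388,288),(474,282)])))
E
```

```text
c [566.8  50.8] fence [-123.7   18.2] ang-fence 30.83 LS 92.1 59.9 -0.07
c [547.5  41.8] fence [-144.5   13.6] ang-fence 43.77 LS 91.6 60.1 0.09
```

Request:
arm_command(increments=[0,0,0,0.2,0,-1,1,0,0,0,0.2,0,-1,1,0,0,0,0,-3,0,1,0,0.113,0,0,-3,0,1,0,0.113,0,0,0,0,1,0,0,0,0,0,0,1])

```text
clock: 5.38
position: [0.4883, 0.0268, 0.2422]
ee_rot: [0.579, -0.579, 0.406, -0.406]
contact_force: [0.7, -0.7, -0.1]
width: -0.0002
```

Run:
```python
from h import *
show(); inc(520,153,181,20)
```

```text
t 5.38 p [488.3  26.8 242.2] fence [-205.6   12.2] yaw_z 19.91 yax [ 1.5e-03 -1.0e-04 -1.0e+00] F [ 0.7 -0.7 -0.1] w -0.2 q [-0.09  0.3   1.93 -0.    0.91  1.14]
shift cm total [-10.79   6.12   7.27] rotvec [-0.001 -0.002  0.001] shift in new axes [-10.77   6.12   7.29]
```

Request:
arm_command(increments=[0,0,0,-3.6,0,2.4,1,0,0,0,-3.6,0,2.4,1,0,0,0,-3.6,0,2.5,1,0,0,0,0,0,0,1,0,0,0,0,3,0,1,0,0,0,0,3,0,1,0,0,0,0,0.1,0,1])

```text
clock: 6.25
position: [0.5188, 0.1525, 0.1785]
ee_rot: [-0.577, 0.581, -0.408, 0.405]
contact_force: [-0.3, -0.4, -0.5]
width: 0.0002
```

Run:
```python
from h import *
show()
im=vision.get_image('top'); cv2.imwrite('pics/t3full.png',im[:,:,::-1]); cv2.imwrite('pics/t3.png',cv2.resize(im[130:290,240:440,::-1],(750,600),interpolation=cv2.INTER_CUBIC))
im=vision.get_image('scene'); cv2.imwrite('pics/s3full.png',im[:,:,::-1]);cv2.imwrite('pics/s3.png',cv2.resize(im[170:370,150:400,::-1],(750,600),interpolation=cv2.INTER_CUBIC))
```

```text
t 6.25 p [518.8 152.5 178.5] fence [-148.   127.9] yaw_z 19.89 yax [-0.0063 -0.0014 -1.    ] F [-0.3 -0.4 -0.5] w 0.2 q [ 0.16  0.45  1.88 -0.    0.82  1.38]
```

View pics/t3.png

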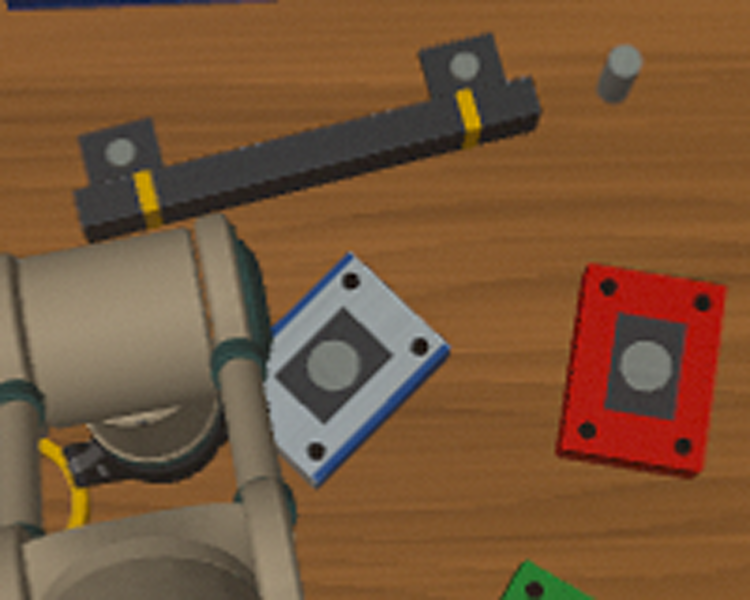

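View pics/s3.png

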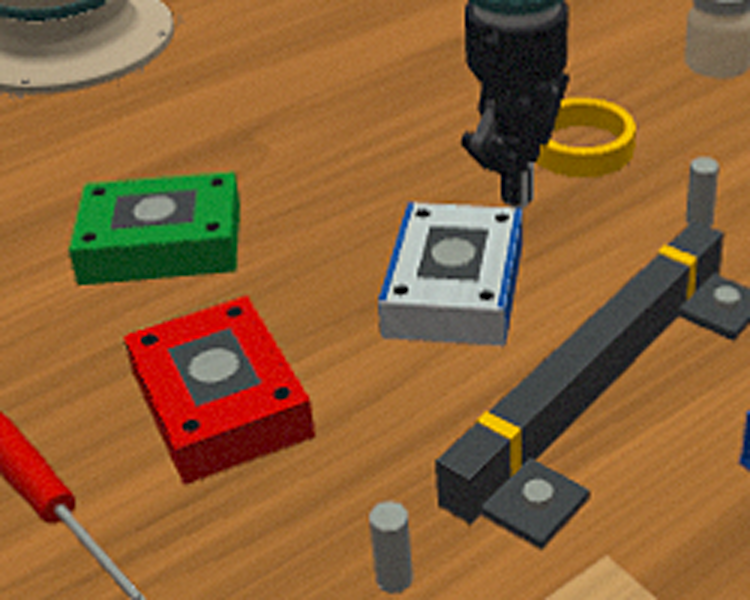

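Request:
arm_command(increments=[0,0,0,0.8,0,0.2,1,0,0,0,0.8,0,0.2,1,0,0,0,0.3,0,0.07,1,0,0,0,0.3,0,0.07,1,0,0,0,0.3,0,0.07,1,0,0,0,0.3,0,0.07,1,0,0,0,0.3,0,0.07,1])

```text
clock: 7.22
position: [0.5375, 0.1275, 0.1806]
ee_rot: [0.579, -0.578, 0.407, -0.406]
contact_force: [-2.0, 6.8, 1.9]
width: -0.0
```

Run:
```python
from h import *
show()
```

```text
t 7.22 p [537.5 127.5 180.6] fence [-135.3   99.5] yaw_z 19.8 yax [-0.0016  0.0019 -1.    ] F [-2.   6.8  1.9] w -0.0 q [0.11 0.46 1.85 0.   0.83 1.33]
```

Request:
arm_command(increments=[0,0,0,0.4,0,0.1,1,0,0,0,0.4,0,0.1,1,0,0,0,0.4,0,0.1,1,0,0,0,0.4,0,0.1,1,0,0,0,0.4,0,0.1,1,0,0,0,0.4,0,0.1,1,0,0,0,0.4,0,0.1,1,0,0,0,0,0,0,1])

```text
clock: 8.22
position: [0.5537, 0.1038, 0.1806]
ee_rot: [0.579, -0.578, 0.407, -0.406]
contact_force: [-1.4, 5.4, -0.1]
width: 0.0
```

Run:
```python
from h import *
show()
im=vision.get_image('scene'); cv2.imwrite('pics/s4full.png',im[:,:,::-1]);cv2.imwrite('pics/s4.png',cv2.resize(im[170:370,150:400,::-1],(750,600),interpolation=cv2.INTER_CUBIC))
```

```text
t 8.22 p [553.7 103.8 180.6] fence [-124.8   72.7] yaw_z 19.83 yax [-0.001   0.0018 -1.    ] F [-1.4  5.4 -0.1] w 0.0 q [0.06 0.47 1.83 0.   0.84 1.28]
```

View pics/s4.png

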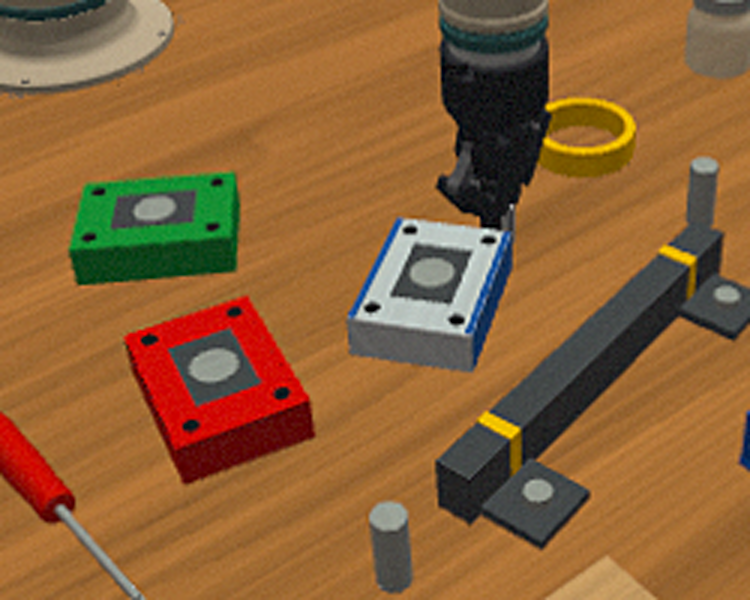

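Run:
```python
from h import *
im=cv2.imread('pics/s4full.png')[:,:,::-1]
f=lambda P:[(150+x*250/750,170+y*200/600) for x,y in P]
rep(holes(im,'scene',f([(410,230),(489,240),(372,307),(456,320)])))
```

```text
c [575.8  25.1] fence [-120.7   -8.9] ang-fence 24.36 LS 91.8 59.9 0.29
```

Request:
arm_command(increments=[0,0,0,-1,0,-0.2,1,0,0,0,-1,0,-0.2,1,0,0,0,0,-3,0,1,0,0.103,0,0,-3,0,1,0,0.103,0,0,0,0,1,0,0,0,0,0,0,1])

```text
clock: 9.02
position: [0.5431, 0.1208, 0.241]
ee_rot: [0.534, -0.534, 0.463, -0.463]
contact_force: [-0.3, -0.4, -0.2]
width: -0.0
```

Run:
```python
from h import *
show(); inc(472,13,181,8)
im=vision.get_image('scene')
f=lambda P:[(150+x*250/750,170+y*200/600) for x,y in P]
rep(holes(im,'scene',f([(410,230),(489,240),(372,307),(456,320)])))
```

```text
t 9.03 p [543.1 120.8 241. ] fence [-131.3   91.6] yaw_z 8.17 yax [ 6.e-04 -4.e-04 -1.e+00] F [-0.3 -0.4 -0.2] w -0.0 q [ 0.09  0.39  1.78 -0.    0.97  1.52]
shift cm total [ 9.65  6.   -8.58] rotvec [-0.001  0.003  0.   ] shift in new axes [ 9.68  6.   -8.55]
c [575.8  25.1] fence [-120.7   -8.9] ang-fence 24.36 LS 91.9 59.9 0.32
```

Request:
arm_command(increments=[0,0,0,3.2,0,-2.8,1,0,0,0,3.2,0,-2.8,1,0,0,0,3.2,0,-2.9,1,0,0,0,0,0,0,1,0,0,0,0,3,0,1,0,0,0,0,3,0,1,0,0,0,-0.3,0,0.9,1,0,0,0,-0.3,0,0.9,1])

```text
clock: 10.07
position: [0.4913, 0.0226, 0.1812]
ee_rot: [0.534, -0.534, 0.463, -0.464]
contact_force: [1.1, 0.5, 0.7]
width: 0.0001
```

Run:
```python
from h import *
show()
im=vision.get_image('scene'); cv2.imwrite('pics/s5full.png',im[:,:,::-1]);cv2.imwrite('pics/s5.png',cv2.resize(im[170:370,150:400,::-1],(750,600),interpolation=cv2.INTER_CUBIC))
```

```text
t 10.07 p [491.3  22.6 181.2] fence [-203.6    7.4] yaw_z 8.12 yax [ 1.7e-03 -1.0e-04 -1.0e+00] F [1.1 0.5 0.7] w 0.1 q [-0.1   0.39  1.99  0.    0.76  1.33]
```

View pics/s5.png

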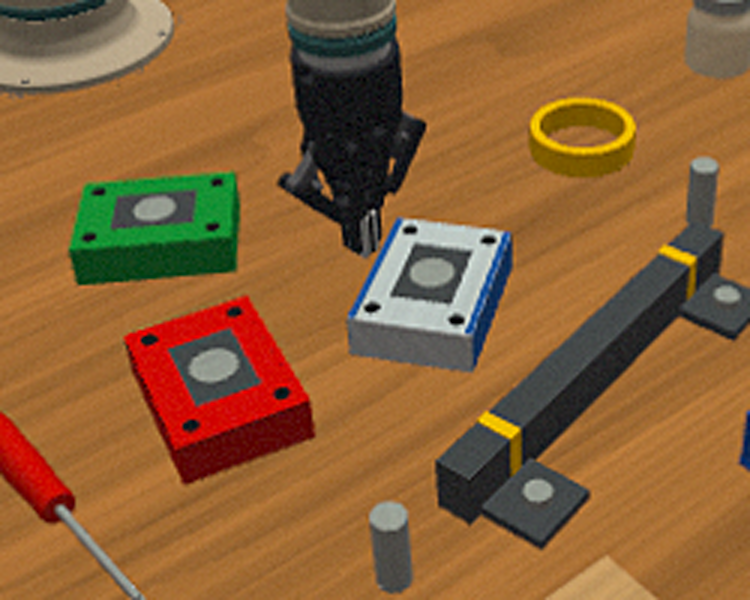

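Request:
arm_command(increments=[0,0,0,-0.3,0,0,1,0,0,0,-0.1,0,0.3,1,0,0,0,-0.1,0,0.3,1,0,0,0,-0.1,0,0.3,1,0,0,0,-0.08,0,0.35,1,0,0,0,-0.08,0,0.35,1,0,0,0,-0.08,0,0.35,1])

```text
clock: 11.0
position: [0.5049, 0.0329, 0.1801]
ee_rot: [-0.532, 0.536, -0.466, 0.461]
contact_force: [-8.1, -1.2, 4.5]
width: 0.0001
```

Run:
```python
from h import *
show()
```

```text
t 11.0 p [504.9  32.9 180.1] fence [-188.    14.4] yaw_z 8.11 yax [-9.7e-03 -4.0e-04 -1.0e+00] F [-8.1 -1.2  4.5] w 0.1 q [-0.07  0.41  1.96 -0.    0.79  1.36]
```

Contact. Push on about 32 mm.

Request:
arm_command(increments=[0,0,0,-0.08,0,0.4,1,0,0,0,-0.08,0,0.4,1,0,0,0,-0.06,0,0.4,1,0,0,0,-0.06,0,0.4,1,0,0,0,-0.04,0,0.4,1,0,0,0,-0.04,0,0.4,1,0,0,0,-0.04,0,0.4,1,0,0,0,0,0,0,1])

```text
clock: 12.0
position: [0.5328, 0.0414, 0.1797]
ee_rot: [-0.532, 0.535, -0.466, 0.461]
contact_force: [-5.5, 1.5, 0.6]
width: 0.0002
```

Run:
```python
from h import *
show()
im=vision.get_image('scene'); cv2.imwrite('pics/s6full.png',im[:,:,::-1]);cv2.imwrite('pics/s6.png',cv2.resize(im[170:370,150:400,::-1],(750,600),interpolation=cv2.INTER_CUBIC))
```

```text
t 12.0 p [532.8  41.4 179.7] fence [-159.    16.5] yaw_z 8.07 yax [-7.7e-03  8.0e-04 -1.0e+00] F [-5.5  1.5  0.6] w 0.2 q [-0.05  0.44  1.89  0.    0.81  1.38]
```

View pics/s6.png

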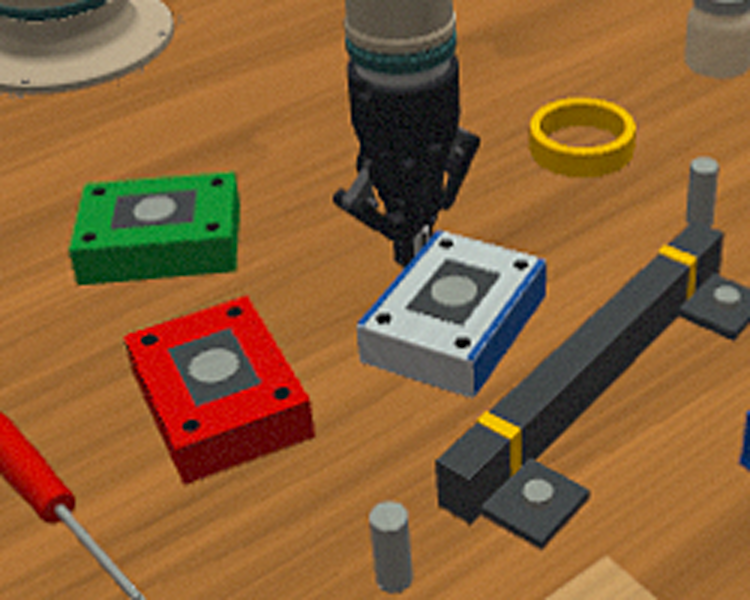

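Run:
```python
from h import *
im=cv2.imread('pics/s6full.png')[:,:,::-1]
f=lambda P:[(150+x*250/750,170+y*200/600) for x,y in P]
rep(holes(im,'scene',f([(446,243),(521,265),(384,318),(463,342)])))
```

```text
c [601.8  24.4] fence [-95.5 -15.3] ang-fence 12.02 LS 92.4 60.0 -0.05
```

Request:
arm_command(increments=[0,0,0,-0.03,0,0.4,1,0,0,0,-0.03,0,0.4,1,0,0,0,-0.03,0,0.4,1,0,0,0,-0.03,0,0.4,1,0,0,0,-0.03,0,0.4,1,0,0,0,0,0,0,1])

```text
clock: 12.8
position: [0.5527, 0.0457, 0.1797]
ee_rot: [-0.533, 0.535, -0.466, 0.462]
contact_force: [-4.5, 2.0, 0.9]
width: 0.0002
```

Run:
```python
from h import *
show()
im=vision.get_image('scene'); cv2.imwrite('pics/s7full.png',im[:,:,::-1]);cv2.imwrite('pics/s7.png',cv2.resize(im[170:370,150:400,::-1],(750,600),interpolation=cv2.INTER_CUBIC))
f=lambda P:[(150+x*250/750,170+y*200/600) for x,y in P]
rep(holes(im,'scene',f([(462,252),(537,278),(391,323),(470,350)])))
```

```text
t 12.8 p [552.7  45.7 179.7] fence [-138.6   16.4] yaw_z 8.06 yax [-0.0068  0.001  -1.    ] F [-4.5  2.   0.9] w 0.2 q [-0.04  0.46  1.85  0.    0.84  1.39]
c [618.2  21.2] fence [-80.2 -22.1] ang-fence 4.76 LS 91.9 60.2 -0.31
```

View pics/s7.png

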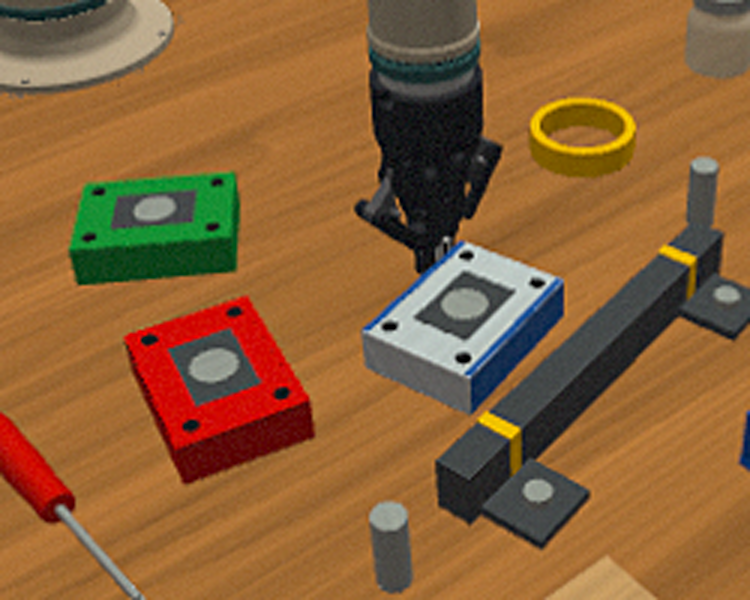

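Request:
arm_command(increments=[0,0,0,0,0,-1,1,0,0,0,0,0,-1,0.15,0,-0.086,0,0,0,-1,0.15,0,0,0,1.3,0,0,0.15,0,0,0,1.3,0,0,0.15,0,0,0,1.3,0.4,0,0.15,0,0,0,0,0.4,0,0.15,0,0,0,0,0,0,0.15])

```text
clock: 13.85
position: [0.5335, 0.0028, 0.172]
ee_rot: [-0.553, 0.553, -0.441, 0.44]
contact_force: [-0.4, -0.0, -0.4]
width: 0.0722
```

Run:
```python
from h import *
show()
im=vision.get_image('scene'); cv2.imwrite('pics/s8full.png',im[:,:,::-1]);cv2.imwrite('pics/s8.png',cv2.resize(im[170:370,150:400,::-1],(750,600),interpolation=cv2.INTER_CUBIC))
f=lambda P:[(150+x*250/750,170+y*200/600) for x,y in P]
rep(holes(im,'scene',f([(462,252),(537,278),(391,323),(470,350)])))
im=vision.get_image('top'); cv2.imwrite('pics/t8full.png',im[:,:,::-1]); cv2.imwrite('pics/t8.png',cv2.resize(im[130:290,240:440,::-1],(750,600),interpolation=cv2.INTER_CUBIC))
```

```text
t 13.85 p [533.5   2.8 172. ] fence [-166.8  -21.3] yaw_z 12.94 yax [-1.4e-03  3.0e-04 -1.0e+00] F [-0.4 -0.  -0.4] w 72.2 q [-0.13  0.45  1.91  0.    0.79  1.22]
c [618.4  21.2] fence [-80.  -22.1] ang-fence 4.62 LS 92.1 60.2 -0.26
```

View pics/s8.png

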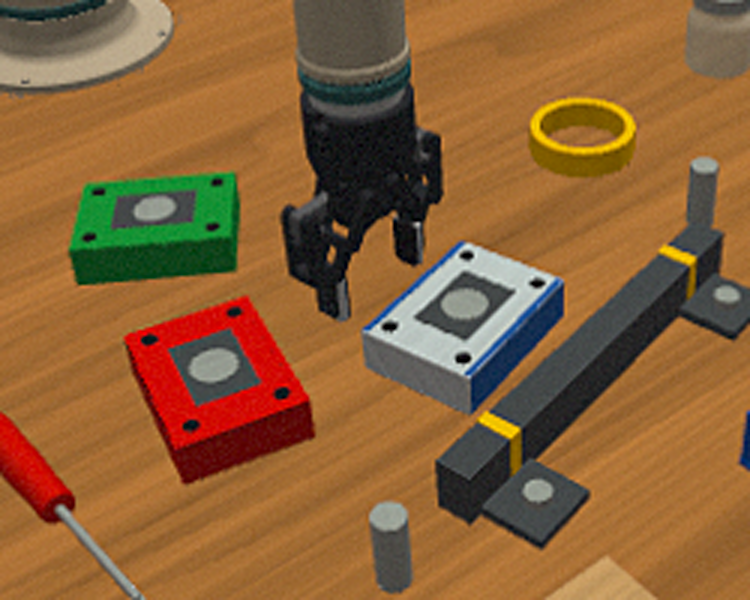

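View pics/t8.png

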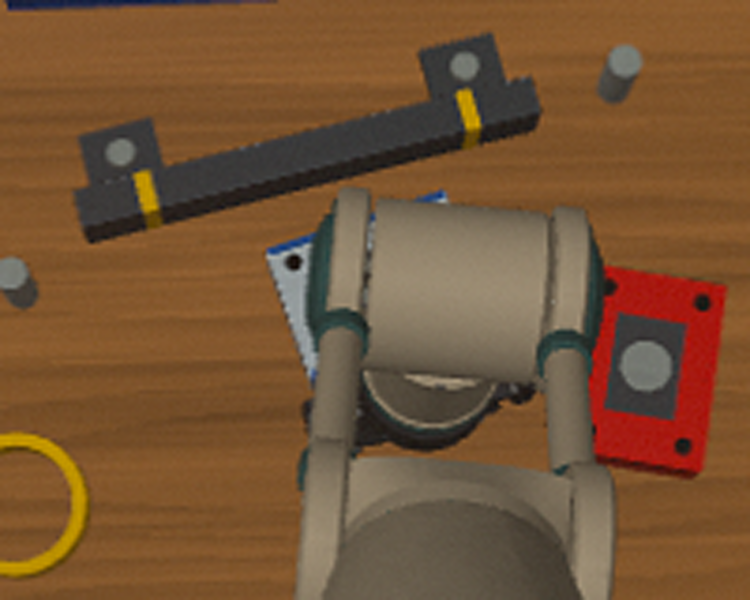

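Run:
```python
from h import *
f=lambda P:[(150+x*250/750,170+y*200/600) for x,y in P]
print(tofence(ray('scene',f([(402,258),(422,264),(325,312),(347,320)]),.01)*1000))
print(tofence(ray('scene',f([(465,240),(565,282),(470,372),(364,330)]),.034)*1000), tofence(ray('scene',f([(470,412),(367,367)]),.0)*1000))
g=lambda P:[(240+x*200/750,130+y*160/600) for x,y in P]
print(tofence(ray('top',g([(267,249),(444,193)]),.034)*1000))
im=cv2.imread('pics/t8full.png')[:,:,::-1]
print(tofence(holes(im,'top',g([(293,262)]))),tofence(holes(cv2.imread('pics/s8full.png')[:,:,::-1],'scene',f([(462,252),(537,278),(391,323),(470,350)]))))
```

```text
[[-169.19423874   13.65658352]
 [-152.40631384   17.0214971 ]
 [-172.05603816  -66.50925545]
 [-153.46546699  -63.54490008]]
[[-124.70397897   34.76606172]
 [ -37.68638471   38.23009645]
 [ -33.61306863  -73.55510525]
 [-116.35346602  -83.82370556]] [[ -33.2725318   -75.48523774]
 [-117.162943    -83.66420087]]
[[-44.2401736   41.50959361]
 [-36.87192958 -75.49507133]]
[[-55.43816306  28.14388369]] [[-113.69268315   21.67424596]
 [ -53.94483516   25.92197075]
 [-106.29002296  -70.53968679]
 [ -46.08754394  -65.36480976]]
```

Request:
arm_command(increments=[0,0,0,0,0,0.9,0.15,0,0,0,0,0,0.9,0.15,0,0,0,0,0,0.3,0.15,0,0,0,0,0,0.3,0.15,0,0,0,0,0,0.3,0.15,0,0,0,0,0,0.3,0.15,0,0,0,0,0,0.3,0.15,0,0,0,0,0,0.3,0.15])

```text
clock: 14.95
position: [0.5655, 0.0114, 0.1722]
ee_rot: [-0.551, 0.556, -0.443, 0.437]
contact_force: [-9.2, 0.1, 7.7]
width: 0.0727
```

Run:
```python
from h import *
show()
im=vision.get_image('scene'); cv2.imwrite('pics/s9full.png',im[:,:,::-1]);cv2.imwrite('pics/s9.png',cv2.resize(im[170:370,150:400,::-1],(750,600),interpolation=cv2.INTER_CUBIC))
f=lambda P:[(150+x*250/750,170+y*200/600) for x,y in P]
rep(holes(im,'scene',f([(462,252),(537,278),(391,323),(470,350)])))
```

```text
t 14.95 p [565.5  11.4 172.2] fence [-133.8  -20. ] yaw_z 13.07 yax [-1.040e-02  5.000e-04 -9.999e-01] F [-9.2  0.1  7.7] w 72.7 q [-0.1   0.49  1.83 -0.    0.84  1.24]
c [620.3  21.2] fence [-78.1 -22.5] ang-fence 2.75 LS 91.3 60.2 0.02
```

View pics/s9.png

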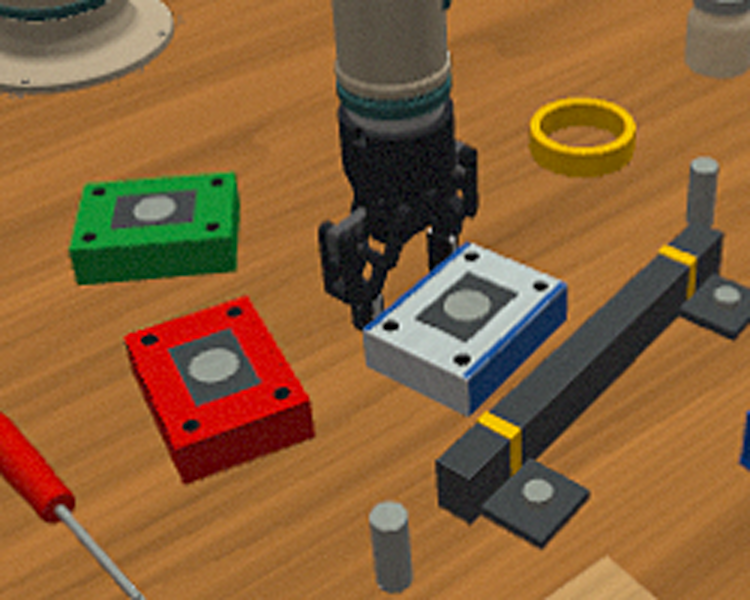

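Request:
arm_command(increments=[0,0,0,0,0,0.25,0.15,0,0,0,0,0,0.25,0.15,0,0,0,0,0,0.25,0.15,0,0,0,0,0,0,0.15,0,0,0,0,0,0,0.15])

```text
clock: 15.62
position: [0.5731, 0.0131, 0.172]
ee_rot: [-0.552, 0.555, -0.443, 0.437]
contact_force: [-8.0, -0.2, 3.7]
width: 0.0728
```

Run:
```python
from h import *
show()
im=vision.get_image('scene'); cv2.imwrite('pics/s10full.png',im[:,:,::-1]);cv2.imwrite('pics/s10.png',cv2.resize(im[210:330,250:400,::-1],(750,600),interpolation=cv2.INTER_CUBIC))
f=lambda P:[(150+x*250/750,170+y*200/600) for x,y in P]
rep(holes(im,'scene',f([(472,257),(542,286),(392,325),(465,359)])))
im=vision.get_image('top'); cv2.imwrite('pics/t10full.png',im[:,:,::-1]); cv2.imwrite('pics/t10.png',cv2.resize(im[130:250,240:390,::-1],(750,600),interpolation=cv2.INTER_CUBIC))
```

```text
t 15.62 p [573.1  13.1 172. ] fence [-126.  -20.] yaw_z 13.01 yax [-9.1e-03  6.0e-04 -1.0e+00] F [-8.  -0.2  3.7] w 72.8 q [-0.1   0.5   1.81 -0.    0.84  1.25]
c [626.8  21. ] fence [-71.8 -24.2] ang-fence 0.13 LS 92.0 60.1 -0.3
```

View pics/s10.png

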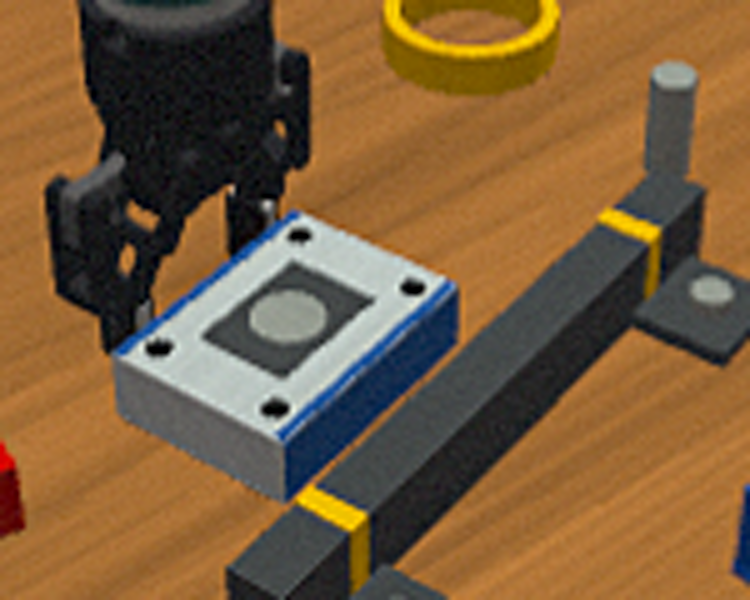

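View pics/t10.png

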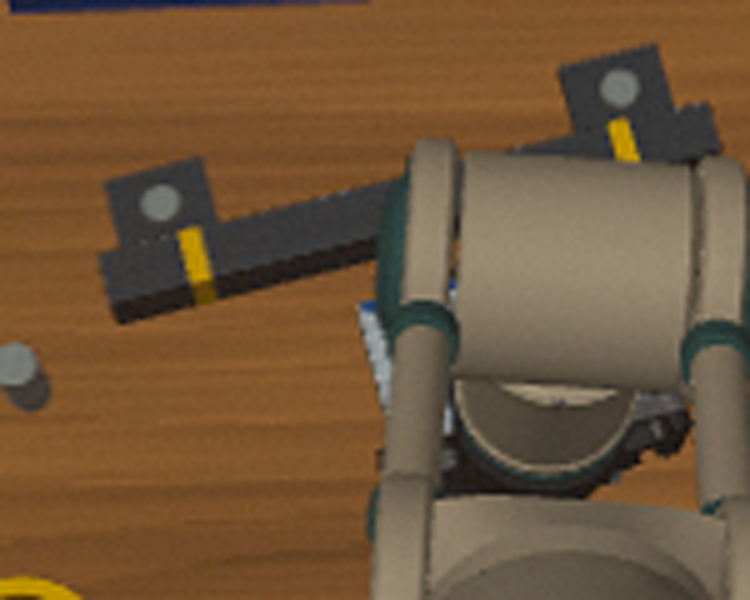

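Run:
```python
from h import *
im=cv2.imread('pics/s10full.png')[:,:,::-1].astype(int)
m=((im[...,0]>150)&(im[...,1]>110)&(im[...,2]<60)).astype(np.uint8)
k,l,st,ce=cv2.connectedComponentsWithStats(m)
for i in range(1,k):
    if st[i,4]>15: 
        ys,xs=np.where(l==i); P=tofence(ray('scene',np.c_[xs,ys],.04)*1000); on=(P[:,0]>2)&(P[:,0]<24)
        print(st[i],ce[i],P[on,1].min().round(1) if on.any() else None,P[on,1].max().round(1) if on.any() else None, on.sum(), P[on].mean(0).round(1) if on.any() else 0)
im=cv2.imread('pics/top0.png')[:,:,::-1].astype(int)
m=((im[...,0]>150)&(im[...,1]>110)&(im[...,2]<60)).astype(np.uint8)
k,l,st,ce=cv2.connectedComponentsWithStats(m)
for i in range(1,k):
    if st[i,4]>10: 
        ys,xs=np.where(l==i); P=tofence(ray('top',np.c_[xs,ys],.04)*1000); on=(P[:,0]>2)&(P[:,0]<24)
        print(st[i],ce[i],P[on,1].min().round(1) if on.any() else None,P[on,1].max().round(1) if on.any() else None, on.sum(), P[on].mean(0).round(1) if on.any() else 0)
```

```text
[339 115  10   4  16] [343.5625 116.5625] None None 0 0
[317 121  45  25 268] [342.4738806  133.92910448] None None 0 0
[301 130  31  14 108] [312.75       136.97222222] None None 0 0
[242 143  14   6  26] [248.84615385 145.80769231] None None 0 0
[221 147  14   5  18] [227.38888889 148.88888889] None None 0 0
[226 146  16  10  40] [233.075 150.95 ] None None 0 0
[302 146  64  36 554] [333.22202166 162.65703971] None None 0 0
[436 149   9   6  16] [439.75   151.5625] None None 0 0
[216 153   9   5  17] [220.64705882 155.05882353] None None 0 0
[206 153  57  33 480] [233.19583333 169.76458333] None None 0 0
[209 156   8   5  16] [212.25 158.  ] None None 0 0
[ 80 159  45  24 177] [104.35028249 171.1920904 ] None None 0 0
[ 303  159   80   63 1200] [345.67583333 192.97583333] None None 0 0
[440 159   8   7  17] [442.70588235 162.29411765] None None 0 0
[121 161  15   9  40] [128.325 165.075] None None 0 0
[416 160  14   6  18] [422.16666667 162.55555556] None None 0 0
[465 162   7   5  17] [468.11764706 163.58823529] 641.8 665.5 11 [  8.8 654.8]
[444 165  20  14  55] [454.50909091 170.
[... 6386 characters left out ...]
[237.77777778 399.61111111] None None 0 0
[ 98 399  13  10  25] [103.28 403.72] None None 0 0
[205 402  29  21  60] [218.81666667 411.78333333] -377.5 -355.6 24 [  22.1 -367.5]
[127 404  41  24 109] [147.1559633 414.8440367] None None 0 0
[110 410  12   8  26] [115.46153846 413.11538462] None None 0 0
[190 422  12  10  25] [196.   426.24] -400.3 -381.1 25 [  17. -390.]
[306 456  18  15  46] [315.36956522 462.89130435] None None 0 0
[119 474  10   6  20] [123.8  476.55] None None 0 0
[362 154   6  11  40] [364.4  158.75] -107.8 -98.9 34 [  12.7 -103.4]
[276 176   6  11  44] [278.47727273 180.68181818] 102.0 111.7 37 [ 12.7 107.1]
[225 245  38  38 394] [243.61928934 264.04060914] None None 0 0
```

Request:
arm_command(increments=[0,0.003,0,0,0,0.25,0.15,0,0,0,0,0,0.3,0.15,0,0,0,0,0,0.3,0.15,0,0,0,0,0,0.3,0.15,0,0,0,0,0,0.3,0.15,0,0,0,0,0,0.25,0.15,0,0,0,0,0,0.2,0.15,0,0,0,0,0,0,0.15])

```text
clock: 16.73
position: [0.5919, 0.0169, 0.172]
ee_rot: [-0.551, 0.555, -0.443, 0.439]
contact_force: [-6.9, -1.7, 2.5]
width: 0.073
```

Run:
```python
from h import *
show()
im=vision.get_image('scene'); cv2.imwrite('pics/s11full.png',im[:,:,::-1]);cv2.imwrite('pics/s11.png',cv2.resize(im[210:330,250:400,::-1],(750,600),interpolation=cv2.INTER_CUBIC))
```

```text
t 16.73 p [591.9  16.9 172. ] fence [-106.8  -20.4] yaw_z 12.83 yax [-0.0085 -0.     -1.    ] F [-6.9 -1.7  2.5] w 73.0 q [-0.09  0.52  1.77 -0.    0.87  1.26]
```

View pics/s11.png

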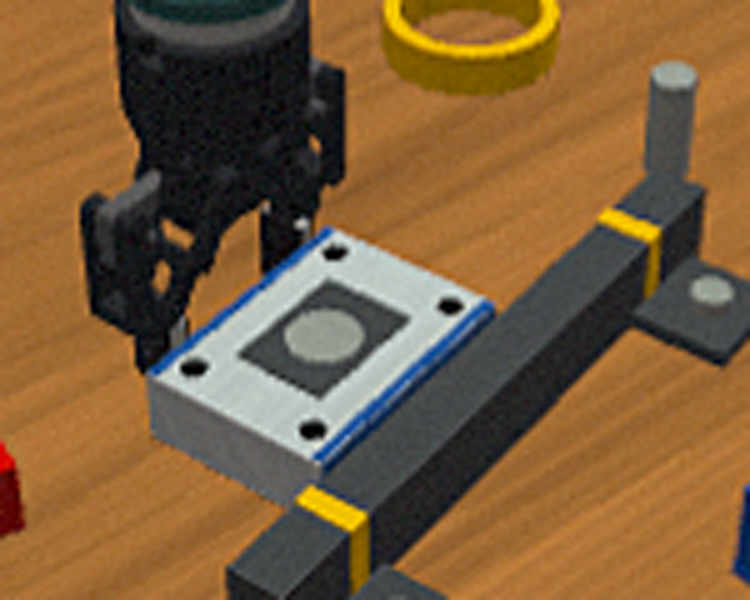

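Run:
```python
from h import *
im=cv2.imread('pics/s11full.png')[:,:,::-1]
f=lambda P:[(250+x/5,210+y/5) for x,y in P]
rep(holes(im,'scene',f([(335,252),(451,306),(194,368),(313,430)])))
```

```text
c [645.8  24.4] fence [-52.6 -25. ] ang-fence 0.17 LS 92.0 59.9 0.24
```

Request:
arm_command(increments=[0,0,0,0,0,0.15,0.15,0,0,0,0,0,0.15,0.15,0,0,0,0,0,0.15,0.15,0,0,0,0,0,0.12,0.15,0,0,0,0,0,0.1,0.15,0,0,0,0,0,0,0.15])

```text
clock: 17.52
position: [0.5982, 0.0183, 0.172]
ee_rot: [-0.551, 0.555, -0.443, 0.438]
contact_force: [-7.1, -1.1, 4.5]
width: 0.0726
```

Run:
```python
from h import *
show()
```

```text
t 17.52 p [598.2  18.3 172. ] fence [-100.4  -20.4] yaw_z 12.83 yax [-9.2e-03 -2.0e-04 -1.0e+00] F [-7.1 -1.1  4.5] w 72.6 q [-0.09  0.52  1.75 -0.    0.87  1.26]
```

Request:
arm_command(increments=[0,0,0,0,0,0.1,0.15,0,0,0,0,0,0.08,0.15])

```text
clock: 17.77
position: [0.5998, 0.0187, 0.172]
ee_rot: [-0.551, 0.555, -0.444, 0.438]
contact_force: [-8.5, -2.1, 4.5]
width: 0.0728
```

Request:
arm_command(increments=[0,0,0,0,0,0.08,0.15])

```text
clock: 17.9
position: [0.6003, 0.0188, 0.172]
ee_rot: [-0.55, 0.555, -0.444, 0.438]
contact_force: [-9.6, -2.6, 6.3]
width: 0.0728
```

Run:
```python
from h import *
show()
im=vision.get_image('scene'); cv2.imwrite('pics/s12full.png',im[:,:,::-1]);cv2.imwrite('pics/s12.png',cv2.resize(im[210:330,250:400,::-1],(750,600),interpolation=cv2.INTER_CUBIC))
f=lambda P:[(250+x/5,210+y/5) for x,y in P]
rep(holes(im,'scene',f([(347,258),(463,313),(205,373),(325,437)])))
```

```text
t 17.9 p [600.3  18.8 172. ] fence [-98.2 -20.5] yaw_z 12.84 yax [-1.060e-02 -5.000e-04 -9.999e-01] F [-9.6 -2.6  6.3] w 72.8 q [-0.08  0.53  1.75 -0.    0.88  1.26]
c [653.8  26.4] fence [-44.3 -24.8] ang-fence 0.11 LS 92.0 59.7 -0.12
```

View pics/s12.png

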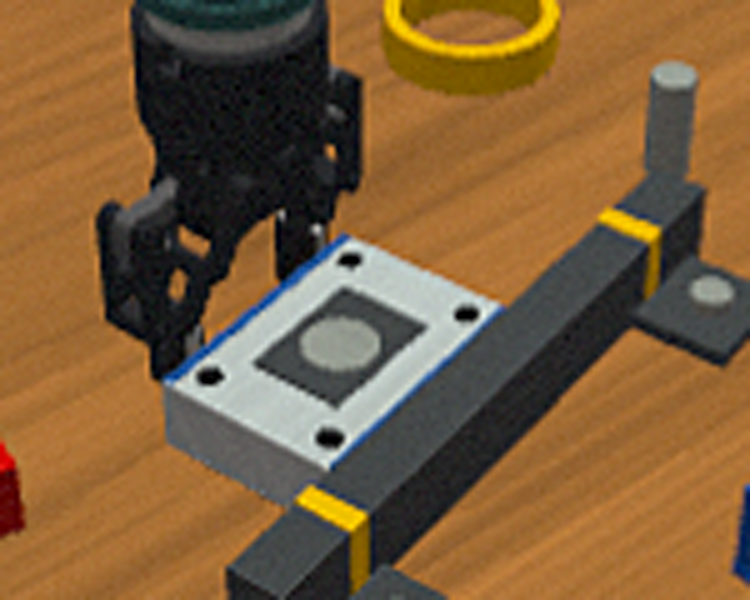

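Request:
arm_command(increments=[0,0,0,0,0,0.08,0.15,0,0,0,0,0,0.08,0.15])

```text
clock: 18.2
position: [0.6008, 0.0189, 0.172]
ee_rot: [-0.549, 0.556, -0.444, 0.437]
contact_force: [-13.1, -5.1, 7.4]
width: 0.0727
```

Request:
arm_command(increments=[0,0,0,0,0,0.08,0.15,0,0,0,0,0,0.08,0.15])

```text
clock: 18.45
position: [0.6013, 0.019, 0.172]
ee_rot: [-0.549, 0.557, -0.445, 0.436]
contact_force: [-16.2, -5.0, 12.1]
width: 0.0729
```

Request:
arm_command(increments=[0,0,0,0,0,0.08,0.15,0,0,0,0,0,0.08,0.15,0,0,0,0,0,0,0.15])

```text
clock: 18.82
position: [0.6017, 0.0191, 0.172]
ee_rot: [-0.548, 0.558, -0.446, 0.436]
contact_force: [-17.4, -5.9, 13.0]
width: 0.0725
```

Run:
```python
from h import *
show()
im=vision.get_image('scene'); cv2.imwrite('pics/s13full.png',im[:,:,::-1]);cv2.imwrite('pics/s13.png',cv2.resize(im[210:330,250:400,::-1],(750,600),interpolation=cv2.INTER_CUBIC))
f=lambda P:[(250+x/5,210+y/5) for x,y in P]
rep(holes(im,'scene',f([(348,259),(464,314),(207,375),(327,438)])))
```

```text
t 18.82 p [601.7  19.1 172. ] fence [-96.7 -20.5] yaw_z 12.88 yax [-0.0201 -0.0021 -0.9998] F [-17.4  -5.9  13. ] w 72.5 q [-0.08  0.53  1.74 -0.    0.89  1.27]
c [653.8  26.4] fence [-44.3 -24.9] ang-fence 0.12 LS 92.0 59.7 -0.12
```

View pics/s13.png

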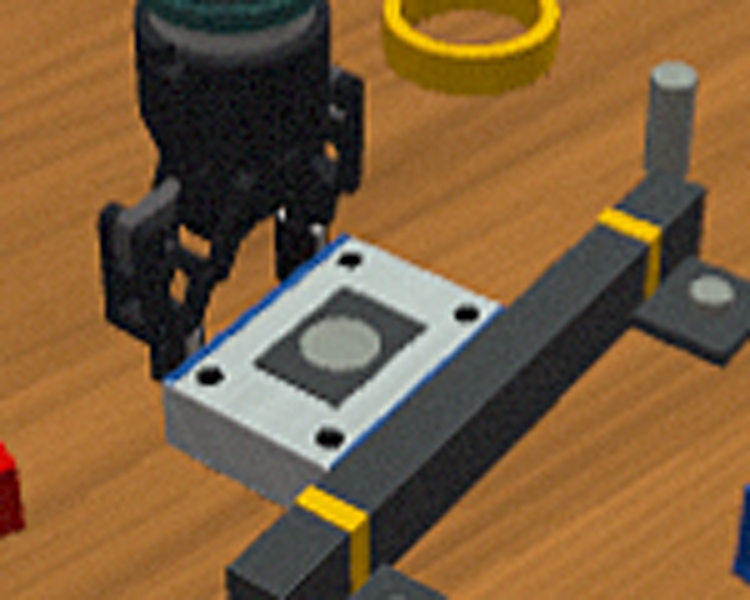

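Request:
arm_command(increments=[0,0,0,0,0,-0.3,0.15,0,0,0,0,0,-0.3,0.15,0,0,0,0,0,-0.8,0.15,0,0,0,0,0,-2,0.15,0,0,0,0,0,-3,0.15,0,0,0,0,-4,-3,0.15,0,0,0,0,-5,0,0.15,0,0,0,0,-5,0,0.15])

```text
clock: 19.88
position: [0.5165, -0.0009, 0.3144]
ee_rot: [0.553, -0.552, 0.441, -0.442]
contact_force: [0.6, -0.3, -0.1]
width: 0.0723
```

Request:
arm_command(increments=[0,0,0,0,-2,-4,0.15,0,0,0,0,-2,-4,0.15,0,0,0,0,-2,-4,0.15,0,0,0,0,0,0,0.15,0,0,0,0,0,0,0.15])

```text
clock: 20.5
position: [0.4002, -0.0274, 0.373]
ee_rot: [0.553, -0.552, 0.44, -0.442]
contact_force: [-0.2, 0.5, 0.6]
width: 0.0726
```

Run:
```python
from h import *
show()
im=vision.get_image('scene'); cv2.imwrite('pics/s14full.png',im[:,:,::-1])
f=lambda P:[(250+x/5,210+y/5) for x,y in P]
rep(holes(im,'scene',f([(348,259),(464,314),(207,375),(327,438)])))
im=vision.get_image('top'); cv2.imwrite('pics/t14full.png',im[:,:,::-1]); cv2.imwrite('pics/t14.png',cv2.resize(im[130:250,240:390,::-1],(750,600),interpolation=cv2.INTER_CUBIC))
```

```text
t 20.5 p [400.2 -27.4 373. ] fence [-303.5  -21.2] yaw_z 12.8 yax [ 2.7e-03 -4.0e-04 -1.0e+00] F [-0.2  0.5  0.6] w 72.6 q [-0.24  0.03  1.89  0.    1.22  1.1 ]
c [653.8  26.5] fence [-44.3 -24.8] ang-fence 0.12 LS 92.0 59.7 -0.13
```

View pics/s14full.png

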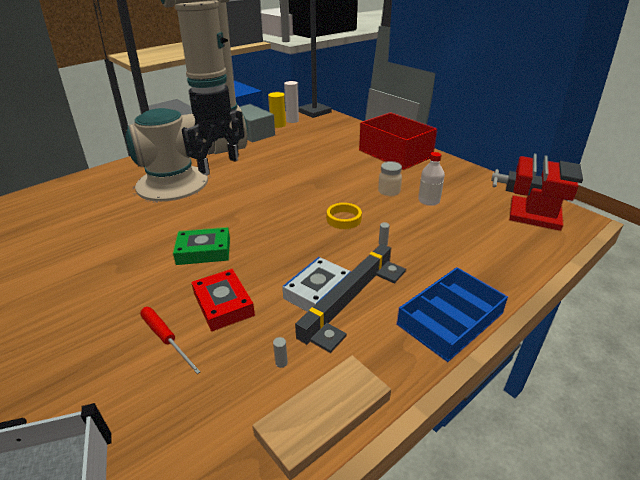

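View pics/t14.png

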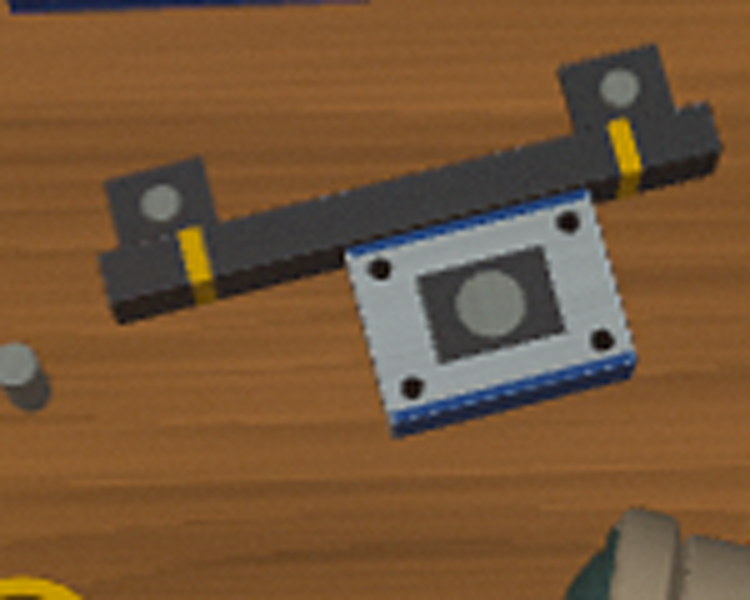

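Run:
```python
from h import *
im=cv2.imread('pics/t14full.png')[:,:,::-1]
f=lambda P:[(240+x/5,130+y/5) for x,y in P]
rep(holes(im,'top',f([(380,269),(569,221),(412,387),(602,340)])))
a=cv2.imread('pics/scene0.png').astype(int);b=cv2.imread('pics/s14full.png').astype(int)
d=(np.abs(cv2.GaussianBlur((a-b).astype(np.float32),(5,5),0)).max(2)>25).astype(np.uint8)
k,l,st,_=cv2.connectedComponentsWithStats(d); print([s.tolist() for s in st[1:] if s[4]>12])
ticket.sign_off()
```

```text
c [651.7  28.3] fence [-46.  -22.6] ang-fence 0.14 LS 92.1 59.7 0.11
[[130, 0, 55, 66, 2302], [157, 0, 91, 183, 9453], [219, 39, 8, 5, 23], [130, 123, 21, 21, 194], [126, 129, 9, 23, 89], [130, 153, 16, 15, 152], [178, 163, 4, 5, 14], [271, 234, 80, 78, 3692]]
the job is handed in; nothing more can be done
```

The die block now lies flush along the fence on one long blue side, between the two yellow marks, and the arm is well clear of it. I signed the job off after about 20.5 s.

**What I did:**
- I turned the block about 44° with three closed-fingertip pushes: at its near-left corner, at its left end near the fence side, then at the near-left corner again.
- I squared it with the two spread fingertips. It measured 0.1° off square while still about 28 mm clear of the fence.
- I pushed it slowly up until it stopped against the fence, with a horizontal push of about 18 N, and backed away.

**Last checks, with the arm withdrawn:**
- **Angle to the fence:** 0.12° in the scene view and 0.14° in the top view.
- **Distance from the fence face:** the block's centre measures 44.3 mm in the scene view and 46.0 mm in the top view, where flush is 44 mm. They differ by about the 2 mm the cameras are good to. The rising push force with no further movement, and the picture, both showed contact.
- **Position along the fence:** the centre sits about 23 to 25 mm off the middle, where 40 mm is allowed. That leaves roughly 15 mm to the nearer mark.
- **Everything else on the bench:** comparing the first and last pictures, only the block and the arm had changed.

The second push mostly slid the block sideways (about 27 mm for 6.5° of turn), which is why it rests off-centre.

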